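Pen-tester check of a tilted contact plate

ROBOT

A 6-joint arm with a two-finger parallel gripper is mounted at the origin on the work surface. World frame = base frame: x ahead of the robot, y to its left, z up, the work surface at z = 0. Lengths are in m, angles in rad, forces in N, time in s.
With the tool pointing down it reaches from about 0.35 to 0.775 m from the base axis. Payload 7.3 kg.
Tool frame: the origin (TCP) lies midway between the tips of the shut fingers; the grasp point (between the pads) lies 19 mm behind it; z points along the fingers, y is the line along which they close (so a half turn about z gives the same grasp; the last joint's range is limited). The gripper opens to 92 mm and grips with 3 to 60 N. Pads are 19 mm wide; open, the fingers measure 130 mm over their backs; the gripper's body (75 mm by 190 mm) begins 47 mm behind the grasp point.
Start: joints at [-1.409, 0.342, 1.524, -0, 1.275, -0.146], TCP at [0.159, -0.5, 0.188] pointing down, gripper open.
Joint ranges: [-2.53, 2.53], [-0.77, 2.02], [0.04, 2.7], [-1, 4.14], [0.28, 2.66], [-3.11, 3.11]. Speed limits (rad/s): [2.57, 2.57, 3.14, 3.14, 3.14, 3.14].

INTERFACE

Orientations are given as [roll, pitch, yaw] about the fixed x, y, z axes, in that order (R = Rz(yaw) Ry(pitch) Rx(roll)).
In Python, from cell import monitor, vision, workorder gives the robot as it stands.
- The arm moves only by the tool move_arm, never from a script. Its argument "rows" is a list of rows, each a list of 5 numbers: the shift along the world's x, y, z in mm, then the turn about the world's z in rad, then the closure, from -1 (fully open) to 1 (shut). A call has 1 to 12 rows; each row shifts and turns the commanded pose from where the row before left it; what a row does not reach is not made up. A row lasts 1/10 s, in which the tool goes at most 50 mm and 8.59 degrees, less where a joint would pass 70% of its speed; a pose out of reach is approached as far as the arm can. A call is refused whole if a number of a shift passes 50 or a number of a turn 0.15, either way. A call with a gripper value outside its range is refused whole. The fingers move at their own pace and stop on an object; "newtons" is the grip in N (left out, the last holds). Time passes only in rows, so rows that do not move let the fingers close. It gives the time, the measured TCP pose, the force, the opening and the grip force at its end, in the units of the state.
- monitor.observe(): the state, without advancing time (a new reading comes with each control period).
- vision.read_camera(name): name is "scene" or "top" or "wrist"; returns the picture (400x640x3 uint8, red, green, blue); there is no depth.
- vision.get_calibration(name): a dict with "K" (3x3 intrinsics, pixels), "T" (4x4, takes a point from camera to world coordinates); the wrist camera has in their place "mount" (4x4, takes a point from camera to tool coordinates, whose origin is the TCP and whose axes are the flange's). Camera axes: x right, y up, looking along -z (the intrinsics and any distortion apply to the point x, -y, -z); pixel columns grow to the right and rows downward; lengths in m; the calibration is good to about 2 mm. The wrist camera is an equidistant fisheye: a pixel r from the principal point sees the ray r / f radians off the axis. A picture is of the moment at which its call begins: read the wrist's pose just before it. get_calibration takes no time and is no camera call.
- workorder.hand_in(): hands the job in; it is judged then, once.
The state is a dict: "time": time; "qpos": joint angles; "qvel": joint speeds; "joint_efforts": joint torques, N m; "tool_pos": TCP position; "tool_rot": TCP orientation; "contact_force": force on the tool from outside, world axes, zero at the start; "torque": the same for the moment, N m; "opening": finger opening in m; "grip_force": force on a finger pad.
Only numpy, scipy, OpenCV 4.12 (cv2) and the standard library are available. Lean on these libraries where they do the work, as an engineer would, in place of code of your own. Each camera call takes 0.05 s, during which the arm holds its last target. There are 200 camera calls.

TASK

Take the pen tester from its fork stand and press its tip squarely onto the contact on the earth block, then onto the round contact of the tilted plate, then onto the square contact of the tilted plate, gently (under 25 N) and for at least 0.3 s each. Then hang the tester back in the fork stand, upright on its collar, and let go. Do not drop the tester or disturb the other things on the bench.

Things in the scene. Friction and masses are not known exactly. Their poses are not given: they have to be found in the camera images.
- probe: pen tester, loose, 70 g, hanging upright in the fork at first. Origin on its axis at the underside of its black collar; z points to the handle end. Above: collar 30 mm diameter, 5 mm thick, then a grey square handle 16 x 16 mm from 5 to 75 mm (faces along x and y). Below: black shank 12 mm diameter for 30 mm, then a steel needle 6 mm diameter, ending at 100 mm
- probe_tip (a point): the very end of the probe's needle, 100 mm below the probe's origin
- fork_stand: fixed stand, origin under it on the table; black base 100 x 70 x 12 mm (x -35 to +65 mm), steel post 16 mm diameter at x = +42 mm, aluminium fork 46 mm wide, 8 mm thick, top 118 mm above the table. Its two prongs (14 mm wide) leave an 18 mm wide slot along x, open at the stand's -x end (x = -28 mm), closed at x = +16 mm
- fork_seat (a point): point in the middle of the slot level with the fork's top face, 118 mm above the table, where the underside of the collar (the probe's origin) hangs; axes of the stand: slot open to -x
- earth_block: fixed aluminium block 56 x 56 x 32 mm with two low mounting ears (96 mm over all along x), origin under its centre on the table; one contact in the middle of its top
- earth_contact: round sprung brass contact 20 mm diameter standing 8 mm out of the earth block; it sinks up to 5 mm against a spring (1.5 N at first, 6.5 N fully in)
- earth_contact_face (a point): middle of that contact's outer face, 40 mm above the table; z points up, out of the face
- plate: fixed black plate 130 x 150 x 12 mm on four steel posts, tilted so that its face looks up and towards its own -x, away from the robot, 38 degrees from vertical; origin on the table under the face's centre, which is 75 mm high. It also carries an aluminium ring (40 mm diameter, 8 mm high) near the top edge
- round_contact: round sprung brass contact, 20 mm diameter, standing 8 mm out of the plate's face on the plate's +y side (42 mm from its middle line, 10 mm down the slope from the middle); same spring and 5 mm travel
- round_contact_face (a point): middle of the round contact's outer face; z points out of the face (38 degrees from vertical)
- square_contact: square sprung brass contact, 19 x 19 mm, standing 8 mm out of the plate's face on the plate's -y side (42 mm from its middle line, 10 mm down the slope from the middle); same spring and 5 mm travel
- square_contact_face (a point): middle of the square contact's outer face; z points out of the face (38 degrees from vertical)
- bush_a: bystander: brass cylinder 26 mm diameter, 26 mm high, origin under it
- bush_b: bystander: brass cylinder 20 mm diameter, 20 mm high, origin under it
- dropper: bystander: small amber bottle 34 mm diameter, 72 mm high, origin under it
- lens_ring: bystander: flat black ring 50 mm outside, 28 mm inside, 10 mm high, origin under it
- beaker: bystander: clear plastic beaker 76 mm diameter, 95 mm high, origin under it
- driver: bystander: screwdriver 180 mm long lying along its x

How it is judged:
On the way, in this order (a step that is already met when the one before it is completed fails the run):
1. the tip presses the contact on the earth block, with the probe's tip within 8 mm of the middle of its face, the probe square to the face within 15 degrees, and more than 2 N for 0.3 s (contact force between probe and earth_contact above 2 N and distance between probe_tip and earth_contact_face below 0.008 m and angle between the z axis of probe and the z axis of earth_contact_face, either way round below 0.27 rad), for 0.3 s.
2. then the tip presses the round contact of the tilted plate, with the probe's tip within 8 mm of the middle of its face, the probe square to the face within 15 degrees, and more than 2 N for 0.3 s (contact force between probe and round_contact above 2 N and distance between probe_tip and round_contact_face below 0.008 m and angle between the z axis of probe and the z axis of round_contact_face, either way round below 0.27 rad), for 0.3 s.
3. then the tip presses the square contact of the tilted plate, with the probe's tip within 8 mm of the middle of its face, the probe square to the face within 15 degrees, and more than 2 N for 0.3 s (contact force between probe and square_contact above 2 N and distance between probe_tip and square_contact_face below 0.008 m and angle between the z axis of probe and the z axis of square_contact_face, either way round below 0.27 rad), for 0.3 s.
At the end, for the whole second after the job is handed in: the tester hangs released and at rest in the fork again: its collar on the fork's top (origin within 15 mm of the seat point and no more than 5 mm below it), upright within 8 degrees (distance between probe and fork_seat below 0.015 m and height (world z) of probe above 0.113 m and angle between probe's own z axis and vertical below 0.15 rad and linear speed of probe below 0.03 m/s and angular speed of probe below 0.3 rad/s); the robot touches nothing.
It fails at once if a contact is pressed with more than 25 N (contact force between any of earth_contact, round_contact, square_contact and anything else above 25 N).
It fails at once if the tester is dropped or laid down (its collar comes below 50 mm above the table) (height (world z) of probe below 0.05 m).
It fails at once if a bystander is shifted by more than 30 mm (distance of any of bush_a, bush_b, dropper, lens_ring, beaker, driver from where it was at the start of the episode above 0.03 m).
It also fails if it takes over 59 s, if anything falls off the work surface, if the arm or the gripper's body presses on something with over 40 N, if the wrist force passes 120 N, or if a joint passes its speed limit or range.

## Working session

There is one attempt and no reset: what is moved stays moved. The work goes in short steps, Python scripts to look and compute and a tool call to move; the robot and the scene stay as the last step left them, time stands still between calls to the robot, and variables do not carry over. Pictures are saved under pics/ and viewed, at most 10 in all, crops included, and the job is handed in when it is done.

Besides the shell and the picture viewer there is one more tool, called after "Call:" in YAML: its name, and indented under it one key for each argument. move_arm: Moves the arm, as the interface text tells. Its arguments: {"type":"object","properties":{"rows":{"type":"array","items":{"type":"array","items":{"type":"number"}}},"newtons":{"type":"number"}},"required":["rows"]}

```bash
mkdir -p pics
cat > h.py <<'E'
import numpy as np, cv2
from cell import monitor, vision, workorder
from scipy.spatial.transform import Rotation as R
def snap(n,f):
    im=vision.read_camera(n); cv2.imwrite('pics/'+f,im[:,:,::-1]); return im
def proj(n,P,s=None):
    c=vision.get_calibration(n); P=np.atleast_2d(P).astype(float)
    if n=='wrist':
        s=s or monitor.observe(); T=np.eye(4); T[:3,:3]=R.from_euler('xyz',s['tool_rot']).as_matrix(); T[:3,3]=s['tool_pos']; T=T@c['mount']
    else: T=c['T']
    q=(P-T[:3,3])@T[:3,:3]; q=q*[1,-1,-1]; K=np.array(c['K'])
    if n=='wrist':
        r=np.hypot(q[:,0],q[:,1]); th=np.arctan2(r,q[:,2]); u=q[:,:2]/np.maximum(r,1e-9)[:,None]*th[:,None]
        return u*[K[0,0],K[1,1]]+K[:2,2]
    u=q[:,:2]/q[:,2:]; return u*[K[0,0],K[1,1]]+K[:2,2]
def unproj(n,uv,z,s=None):
    from scipy.optimize import least_squares
    return np.array([least_squares(lambda p:(proj(n,[p[0],p[1],zz],s)-w).ravel(),[.5,0.]).x for w,zz in zip(np.atleast_2d(uv),np.broadcast_to(z,len(np.atleast_2d(uv))))])
E
python3 - <<'E'
from h import *
s=monitor.observe();print(s)
snap('scene','s0.png');snap('top','t0.png')
for n in('scene','top','wrist'):
    print(n,{k:np.round(v,3).tolist() if not isinstance(v,str) else v for k,v in vision.get_calibration(n).items()})
E
```

```text
{'time': 0.0, 'qpos': array([-1.40897415e+00,  3.42759647e-01,  1.52503740e+00, -9.14936383e-06,
        1.27538891e+00, -1.45985611e-01]), 'qvel': array([-0.0008074 , -0.00037863,  0.00076147,  0.00056124,  0.0005383 ,
        0.00017198]), 'joint_efforts': array([ 6.37539506e-05, -4.31239700e+01, -2.44218099e+01,  7.16726203e-02,
        5.60436677e-02, -1.22687366e-04]), 'tool_pos': array([ 0.15900744, -0.49984334,  0.18771874]), 'tool_rot': array([-3.14001503e+00, -2.23117111e-04,  3.07810287e-01]), 'contact_force': array([ 0.0460386 , -0.38537894, -0.22097563]), 'torque': array([-0.07942971,  0.02037281,  0.03011152]), 'grip_force': 0.0, 'opening': 0.09229907997678864}
scene {'K': [[360.898, 0.0, 318.582], [0.0, 360.898, 203.834], [0.0, 0.0, 1.0]], 'T': [[0.793, -0.532, 0.297, 0.792], [0.609, 0.691, -0.389, -0.341], [0.002, 0.489, 0.872, 0.86], [0.0, 0.0, 0.0, 1.0]]}
top {'K': [[499.597, 0.0, 321.928], [0.0, 499.597, 202.101], [0.0, 0.0, 1.0]], 'T': [[-0.025, 0.99, -0.138, 0.371], [-1.0, -0.024, 0.012, -0.001], [0.009, 0.138, 0.99, 1.405], [0.0, 0.0, 0.0, 1.0]]}
wrist {'K': [[309.707, 0.0, 320.351], [0.0, 309.707, 194.944], [0.0, 0.0, 1.0]], 'mount': [[0.0, 0.961, 0.278, 0.073], [1.0, -0.0, 0.001, 0.001], [0.001, 0.278, -0.961, -0.195], [0.0, 0.0, 0.0, 1.0]]}
```

View pics/s0.png

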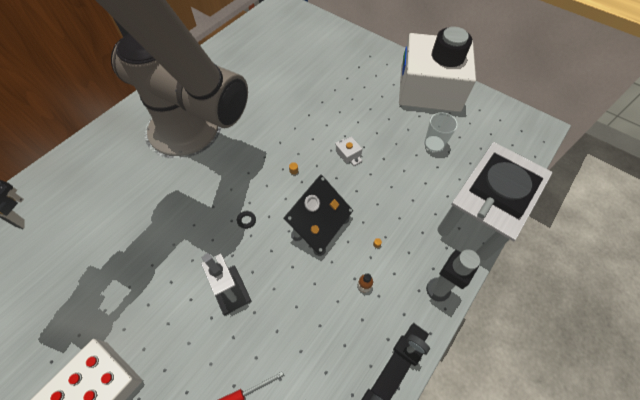

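View pics/t0.png

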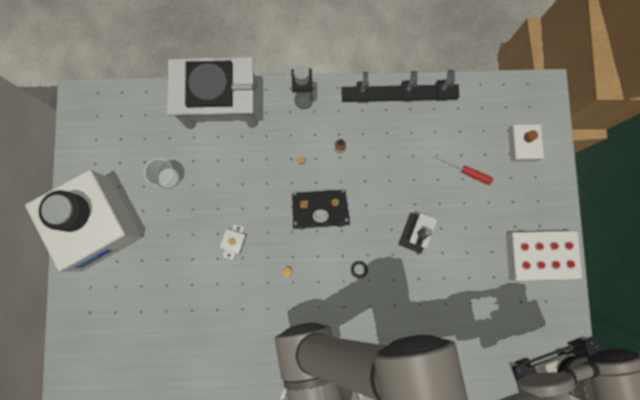

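Run:
```python
from h import *
t=cv2.imread('pics/t0.png');s=cv2.imread('pics/s0.png')
A=cv2.resize(t[175:285,215:445],None,fx=3.4,fy=3.4,interpolation=cv2.INTER_CUBIC)[:299]
B=cv2.resize(s[130:320,195:395],None,fx=3,fy=3,interpolation=cv2.INTER_CUBIC)
cv2.imwrite('pics/tc.png',cv2.resize(t[180:270,215:445],(782,306),interpolation=cv2.INTER_CUBIC));cv2.imwrite('pics/sc.png',B)
print('earth',unproj('top',[232,241],.040),'round',unproj('top',[335,202],.075),'sq',unproj('top',[304,204],.075),unproj('scene',[[349,145],[315,229],[334,204]],[.04,.075,.075]))
```

```text
earth [[0.4597981 0.2296182]] round [[ 0.55544248 -0.05280295]] sq [[0.55202832 0.03061278]] [[ 0.46374796  0.23068862]
 [ 0.5598068  -0.05155591]
 [ 0.55516415  0.0316357 ]]
```

View pics/tc.png

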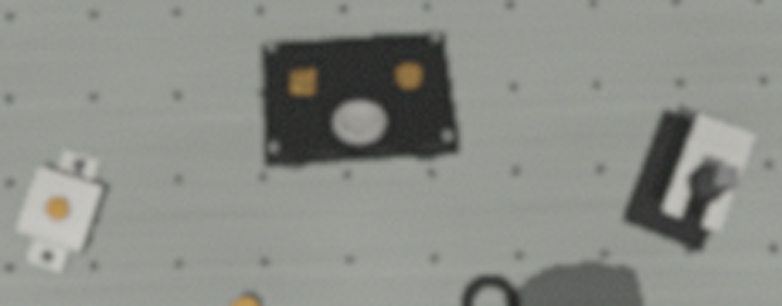

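View pics/sc.png

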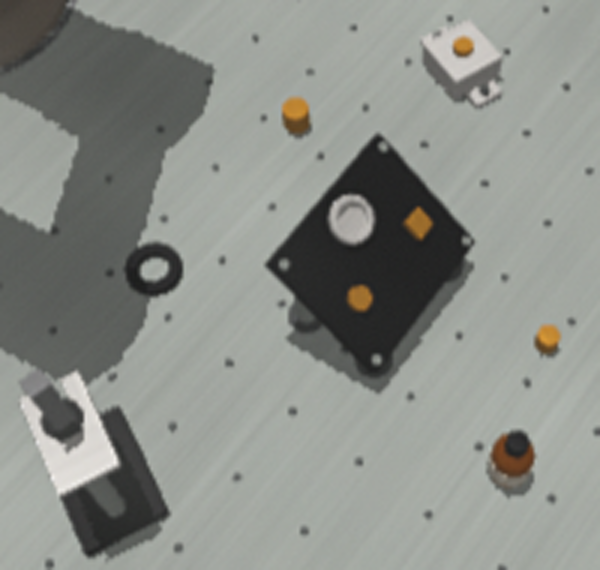

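Run:
```python
from h import *
f=lambda a:np.array(a)/3.4+[215,180]
g=lambda a:np.array(a)/3+[195,130]
print(unproj('top',f([[697,113],[756,135],[715,232],[662,213]]),.118).round(3).tolist())
print(unproj('scene',g([[118,465],[62,492],[78,372],[20,400]]),.118).round(3).tolist())
print('contacts top',unproj('top',f([[58,208],[409,76],[304,82]]),[.04,.075,.075]).round(4).tolist())
print('contacts scene',unproj('scene',g([[463,46],[360,298],[418,223]]),[.04,.075,.075]).round(4).tolist())
print('base top',unproj('top',f([[625,219],[698,250],[668,107]]),.012).round(3).tolist(),'scene',unproj('scene',g([[90,556],[168,515]]),.012).round(3).tolist())
```

```text
[[0.515, -0.271], [0.497, -0.315], [0.424, -0.28], [0.439, -0.241]]
[[0.518, -0.272], [0.501, -0.31], [0.447, -0.24], [0.429, -0.281]]
contacts top [[0.4593, 0.2295], [0.5545, -0.0536], [0.5517, 0.0295]]
contacts scene [[0.4652, 0.2303], [0.5603, -0.0523], [0.5564, 0.0314]]
base top [[0.441, -0.23], [0.414, -0.288], [0.532, -0.27]] scene [[0.512, -0.327], [0.538, -0.268]]
```

Call:
move_arm:
  rows:
    - [10, 5, 25, 0, -1]
    - [20, 10, 30, -0.1, -1]
    - [25, 19, 17, -0.12, -1]
    - [30, 22, 0, -0.12, -1]
    - [32, 24, 0, -0.12, -1]
    - [33, 25, 0, -0.12, -1]
    - [33, 25, 0, -0.12, -1]
    - [33, 25, 0, 0, -1]
    - [32, 25, 0, 0, -1]
    - [28, 25, 0, 0, -1]
    - [15, 15, 0, 0, -1]
    - [0, 0, 0, 0, -1]

```text
time: 1.3
tool_pos: [0.4515, -0.2781, 0.2599]
tool_rot: [-3.141, 0.001, -0.388]
contact_force: [-0.7, -0.5, -0.4]
opening: 0.0918
grip_force: 0.0
```

Run:
```python
from h import *
s=monitor.observe();print(s['tool_pos'],s['tool_rot'])
im=snap('wrist','w1.png')
print(proj('wrist',[[.46,-.272,.118],[.46,-.272,.193],[.434,-.261,.118],[.508,-.292,.118]],s))
```

```text
[ 0.45153299 -0.27811455  0.25988362] [-3.14068805e+00  8.88060489e-04 -3.88396185e-01]
[[311.10436472 169.54052528]
 [308.50923832 186.70303591]
 [310.9936002  194.00541594]
 [311.16427447 122.571639  ]]
```

View pics/w1.png

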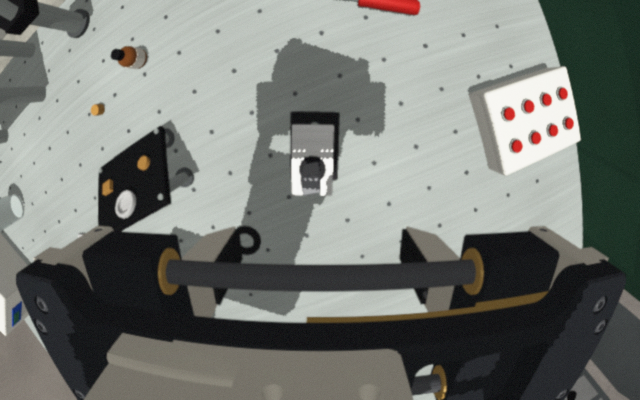

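Run:
```python
import cv2
t=cv2.imread('pics/w1.png')
cv2.imwrite('pics/w1c.png',cv2.resize(t[105:205,280:350],None,fx=5.6,fy=5.6,interpolation=cv2.INTER_CUBIC))
```

```text
(no output)
```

View pics/w1c.png

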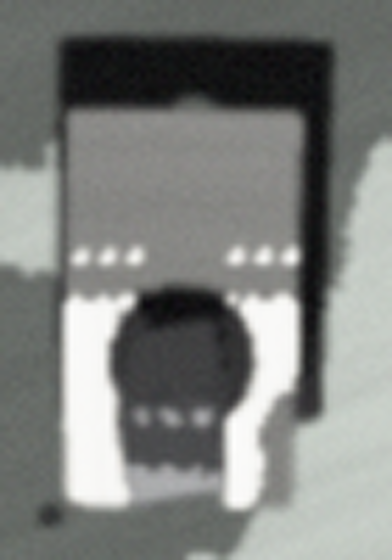

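Run:
```python
from h import *
s=monitor.observe()
p=unproj('wrist',[[312.5,169.3],[312.9,195],[312.9,123.75]],[.123,.118,.118],s);print(p, s['tool_pos'])
d=p[2]-p[1];print(np.arctan2(d[1],d[0]),np.linalg.norm(d), p[1]+28*d/80)
```

```text
[[ 0.45942761 -0.27542239]
 [ 0.43098258 -0.26388912]
 [ 0.50494987 -0.29467822]] [ 0.45048796 -0.2793847   0.25992676]
-0.39443847038313645 0.08011946672657852 [ 0.45687113 -0.27466531]
```

Call:
move_arm:
  rows:
    - [9, 4.5, 0, 0, -1]
    - [0, 0, -25, 0, -1]
    - [0, 0, -30, 0, -1]
    - [0, 0, -30, 0, -1]
    - [0, 0, -24, 0, -1]
    - [0, 0, -10, 0, -1]
    - [0, 0, 0, 0, 1]
    - [0, 0, 0, 0, 1]
    - [0, 0, 0, 0, 1]
    - [0, 0, 0, 0, 1]
    - [0, 0, 0, 0, 1]
    - [0, 0, 0, 0, 1]
  newtons: 15

```text
time: 2.55
tool_pos: [0.4593, -0.2759, 0.1419]
tool_rot: [3.141, -0.001, -0.392]
contact_force: [-0.4, 0.1, 0.6]
opening: 0.0484
grip_force: 0.0
```

Call:
move_arm:
  rows:
    - [0, 0, 0, 0, 1]
    - [0, 0, 0, 0, 1]
    - [0, 0, 0, 0, 1]
    - [0, 0, 0, 0, 1]
    - [0, 0, 0, 0, 1]
    - [0, 0, 0, 0, 1]
  newtons: 15

```text
time: 3.15
tool_pos: [0.4591, -0.2758, 0.1414]
tool_rot: [3.142, 0.0, -0.392]
contact_force: [0.1, 0.2, -0.2]
opening: 0.0158
grip_force: 14.8
```

Call:
move_arm:
  rows:
    - [0, 0, 15, 0, 1]
    - [0, 0, 25, 0, 1]
    - [0, 0, 30, 0, 1]
    - [0, 0, 30, 0, 1]
    - [0, 0, 30, 0, 1]
    - [0, 15, 20, 0, 1]
    - [0, 30, 0, 0.06, 1]
    - [0, 40, 0, 0.08, 1]
    - [0, 45, 0, 0.08, 1]
    - [0, 45, 0, 0.08, 1]
    - [0, 45, 0, 0.08, 1]
    - [0, 45, 0, 0.052, 1]

```text
time: 4.35
tool_pos: [0.4587, -0.0092, 0.2915]
tool_rot: [3.141, -0.0, 0.042]
contact_force: [0.9, 1.0, -0.5]
opening: 0.0161
grip_force: 14.9
```

Call:
move_arm:
  rows:
    - [0, 45, 0, 0, 1]
    - [0, 45, 0, 0, 1]
    - [0, 45, 0, 0, 1]
    - [0, 40, 0, 0, 1]
    - [0, 35, 0, 0, 1]
    - [0, 20, 0, 0, 1]
    - [0, 10.5, 0, 0, 1]
    - [0, 0, 0, 0, 1]
    - [0, 0, 0, 0, 1]

```text
time: 5.25
tool_pos: [0.4591, 0.2289, 0.2913]
tool_rot: [3.141, 0.0, 0.039]
contact_force: [-0.7, -0.7, -1.4]
opening: 0.0159
grip_force: 14.9
```

Run:
```python
from h import *
s=monitor.observe();print(s['tool_pos'],s['tool_rot'],s['opening'])
im=snap('wrist','w2.png')
print(proj('wrist',[[.461,.23,.04],[.557,-.053,.075],[.554,.0305,.075]],s))
tp=np.array(s['tool_pos']);print(proj('wrist',[tp+[0,0,-.123]],s))
```

```text
[0.45912151 0.22886763 0.29133535] [3.14088532e+00 2.78492622e-04 3.94816912e-02] 0.015899709131735607
[[318.95591395 156.73171679]
 [510.5432484  109.90827711]
 [463.30883934 104.24505592]]
[[319.4231463  177.84202736]]
```

View pics/w2.png

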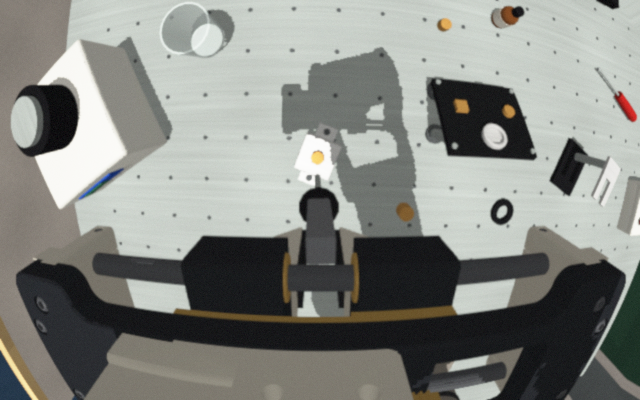

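```bash
cat > cen.py <<'E'
from h import *
def cen(im,u,v,r=10):
    h=cv2.cvtColor(im,cv2.COLOR_RGB2HSV); u,v=int(u),int(v); y0,x0=v-r,u-r
    c=h[y0:v+r+1,x0:u+r+1]; m=(c[...,0]>8)&(c[...,0]<32)&(c[...,1]>110)&(c[...,2]>70)
    ys,xs=np.nonzero(m); return np.array([xs.mean()+x0,ys.mean()+y0]),m.sum()
E
python3 - <<'E'
from cen import *
im=cv2.imread('pics/w2.png')[:,:,::-1].copy()
s=monitor.observe();s['tool_pos']=np.array([.459,.2295,.2915]);s['tool_rot']=np.array([3.1416,0,.040])
for (u,v),z in zip([(318,157),(509,111),(461,106)],[.04,.075,.075]):
    c,n=cen(im,u,v);print(c,n,unproj('wrist',c,z,s))
E
```

```text
[317.14705882 156.94117647] 102 [[0.46050023 0.23343553]]
[508.31081081 110.97972973] 148 [[ 0.55484933 -0.04805219]]
[461.28282828 105.85353535] 198 [[0.55134288 0.0343851 ]]
```

Call:
move_arm:
  rows:
    - [1, 1, -15, 0, 1]
    - [1, 0.5, -25, 0, 1]
    - [0, 0, -30, 0, 1]
    - [0, 0, -30, 0, 1]
    - [0, 0, -20, 0, 1]
    - [0, 0, -4, 0, 1]
    - [0, 0, -2, 0, 1]
    - [0, 0, -1.5, 0, 1]
    - [0, 0, -1, 0, 1]
    - [0, 0, 0, 0, 1]

```text
time: 6.3
tool_pos: [0.4615, 0.2312, 0.1637]
tool_rot: [-3.141, -0.001, 0.04]
contact_force: [-0.1, 0.4, 0.4]
opening: 0.0162
grip_force: 14.9
```

Call:
move_arm:
  rows:
    - [0, 0, -1, 0, 1]
    - [0, 0, -1, 0, 1]
    - [0, 0, 0, 0, 1]
    - [0, 0, 0, 0, 1]

```text
time: 6.7
tool_pos: [0.4613, 0.2313, 0.1612]
tool_rot: [-3.142, -0.001, 0.04]
contact_force: [0.8, -0.1, 2.0]
opening: 0.0159
grip_force: 14.9
```

Call:
move_arm:
  rows:
    - [0, 0, -1, 0, 1]
    - [0, 0, -1, 0, 1]
    - [0, 0, 0, 0, 1]
    - [0, 0, 0, 0, 1]
    - [0, 0, 0, 0, 1]
    - [0, 0, 0, 0, 1]
    - [0, 0, 0, 0, 1]
    - [0, 0, 0, 0, 1]

```text
time: 7.5
tool_pos: [0.4611, 0.2312, 0.159]
tool_rot: [3.142, -0.0, 0.04]
contact_force: [0.2, -0.2, 4.3]
opening: 0.0157
grip_force: 14.9
```

Run:
```python
from h import *
for n in('scene','top','wrist'): snap(n,f'e_{n}.png')
s=monitor.observe();print(s['contact_force'],s['tool_pos'])
a=cv2.imread('pics/e_scene.png')[100:200,300:400];b=cv2.imread('pics/e_wrist.png')[130:230,270:370]
cv2.imwrite('pics/e.png',cv2.resize(np.hstack([a,b]),None,fx=4,fy=4,interpolation=cv2.INTER_CUBIC))
```

```text
[-0.59299971  0.0632488   4.64028788] [0.46110252 0.23118164 0.15897207]
```

View pics/e.png

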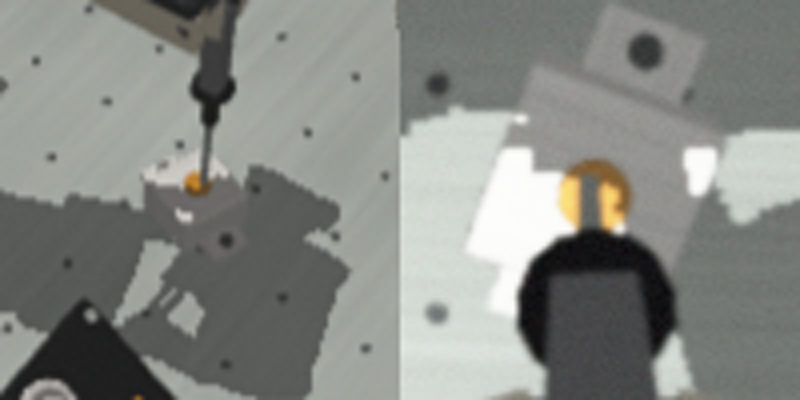

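Call:
move_arm:
  rows:
    - [0, 0, 5, 0, 1]
    - [0, 0, 20, 0, 1]
    - [0, 0, 30, 0, 1]
    - [0, 0, 30, 0, 1]
    - [0, 0, 30, 0, 1]
    - [0, -15, 20, 0, 1]
    - [0, -30, 0, 0, 1]
    - [0, -45, 0, -0.08, 1]
    - [0, -45, 0, -0.08, 1]
    - [0, -45, 0, -0.08, 1]
    - [0, -45, 0, -0.08, 1]
    - [0, -45, 0, -0.06, 1]

```text
time: 8.85
tool_pos: [0.4602, -0.0404, 0.2936]
tool_rot: [3.141, 0.001, -0.343]
contact_force: [1.3, -0.9, -0.9]
opening: 0.0158
grip_force: 14.9
```

Call:
move_arm:
  rows:
    - [0, -45, 0, -0.052, 1]
    - [0, -45, 0, 0, 1]
    - [0, -45, 0, 0, 1]
    - [0, -40, 0, 0, 1]
    - [-2, -35, 0, 0, 1]
    - [0, -20, 0, 0, 1]
    - [0, -6.5, 0, 0, 1]
    - [0, 0, 0, 0, 1]
    - [0, 0, -10, 0, 1]
    - [0, 0, -25, 0, 1]
    - [0, 0, 0, 0, 1]
    - [0, 0, 0, 0, 1]

```text
time: 10.05
tool_pos: [0.4591, -0.2742, 0.259]
tool_rot: [-3.141, 0.001, -0.391]
contact_force: [0.3, 0.7, -1.5]
opening: 0.0158
grip_force: 14.9
```

Call:
move_arm:
  rows:
    - [0, 0, -25, 0, 1]
    - [0, 0, -25, 0, 1]
    - [0, 0, -15, 0, 1]
    - [0, 0, -4.5, 0, 1]
    - [0, 0, 0, 0, 1]
    - [4.6, -1.9, 0, 0, 1]
    - [4.6, -1.9, 0, 0, 1]
    - [4.6, -1.9, 0, 0, 1]
    - [4.6, -1.9, 0, 0, 1]
    - [4.6, -1.9, 0, 0, 1]
    - [4.6, -1.9, 0, 0, 1]
    - [0, 0, 0, 0, 1]
  newtons: 12

```text
time: 11.25
tool_pos: [0.4872, -0.287, 0.1892]
tool_rot: [3.142, 0.0, -0.392]
contact_force: [-0.6, 0.7, -0.7]
opening: 0.0162
grip_force: 12.0
```

Call:
move_arm:
  rows:
    - [4.6, -1.9, 0, 0, 1]
    - [4.6, -1.9, 0, 0, 1]
    - [4.6, -1.9, 0, 0, 1]
    - [4.6, -1.9, 0, 0, 1]
    - [4.6, -1.9, 0, 0, 1]
    - [4.6, -1.9, 0, 0, 1]
    - [4.6, -1.9, 0, 0, 1]
    - [0, 0, 0, 0, 1]
  newtons: 12

```text
time: 12.05
tool_pos: [0.5196, -0.3004, 0.1894]
tool_rot: [3.141, -0.001, -0.392]
contact_force: [-0.6, -0.6, -1.0]
opening: 0.016
grip_force: 12.0
```

Run:
```python
from h import *
snap('wrist','p_w.png');snap('scene','p_s.png')
s=monitor.observe();print(s['contact_force'],s['tool_pos'],s['opening'],s['grip_force'])
a=cv2.imread('pics/p_s.png')[190:340,150:300];b=cv2.imread('pics/p_w.png')[110:260,245:395]
cv2.imwrite('pics/p.png',cv2.resize(np.hstack([a,b]),None,fx=2.6,fy=2.6,interpolation=cv2.INTER_CUBIC))
```

```text
[-0.59013024  0.37860377 -0.20830482] [ 0.51914401 -0.30015596  0.18952565] 0.016176197384084153 12.000018954277039
```

View pics/p.png

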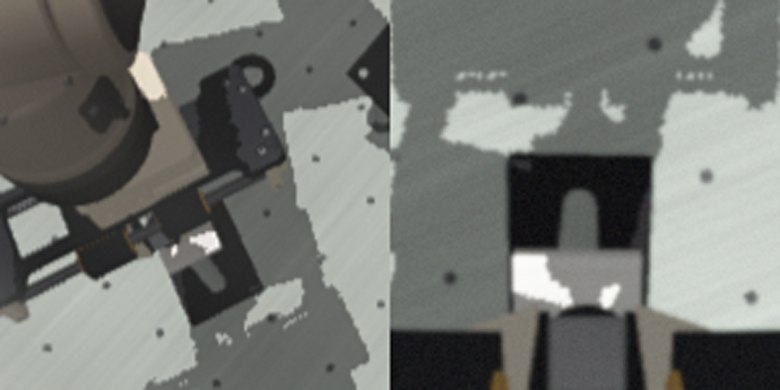

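Call:
move_arm:
  rows:
    - [4, -1.7, 0, 0, 1]
    - [4, -1.7, 0, 0, 1]
    - [4, -1.7, 0, 0, 1]
    - [4, -1.7, 0, 0, 1]
    - [0, 0, 0, 0, 1]
    - [0, 0, 10, 0, 1]
    - [0, 0, 20, 0, 1]
    - [0, 0, 20, 0, 1]
    - [0, 0, 10, 0, 1]
    - [0, 0, 0, 0, 1]
  newtons: 15

```text
time: 13.15
tool_pos: [0.5356, -0.3074, 0.2516]
tool_rot: [3.141, -0.004, -0.392]
contact_force: [0.7, 0.1, -1.0]
opening: 0.0159
grip_force: 15.0
```

Call:
move_arm:
  rows:
    - [10, 20, 0, 0.05, 1]
    - [18, 35, 0, 0.07, 1]
    - [20, 40, 0, 0.07, 1]
    - [20, 40, 0, 0.07, 1]
    - [20, 40, 0, 0.07, 1]
    - [20, 40, 0, 0.07, 1]
    - [15, 30, 0, 0.028, 1]
    - [9, 13, 0, 0, 1]
    - [0, 0, -10, 0, 1]
    - [0, 0, -10, 0, 1]
    - [0, 0, 0, 0, 1]
    - [0, 0, 0, 0, 1]

```text
time: 14.35
tool_pos: [0.6661, -0.0502, 0.2288]
tool_rot: [-3.142, 0.001, 0.034]
contact_force: [-0.0, 0.3, -0.0]
opening: 0.0157
grip_force: 15.0
```

Run:
```python
from cen import *
s=monitor.observe();print(s['tool_pos'],s['tool_rot'])
w=snap('wrist','q_w.png');a=snap('scene','q_s.png');t=snap('top','q_t.png')
tp=np.array(s['tool_pos']);ax=R.from_euler('z',s['tool_rot'][2]).apply([.616,0,.788]);G=tp+[0,0,.019]
for n in('wrist','scene','top'):
    print(n,'tip,collar pred',proj(n,[G-.142*ax,G-.042*ax],s).round(0).tolist(),'contacts',proj(n,[[.5548,-.053,.075],[.552,.031,.075]],s).round(0).tolist())
b=[cv2.resize(i,None,fx=f,fy=f,interpolation=cv2.INTER_CUBIC) for i,f in((w[100:300,240:400],2.0),(a[170:270,260:360],4.0),(t[160:240,280:360],5.0))]
b[0]=cv2.resize(b[0],(320,400))
b=[x[:400] for x in b]
o=np.hstack([b[0],b[1][:,:400]]);cv2.imwrite('pics/q.png',o[:,:,::-1])
```

```text
[ 0.66614702 -0.05020435  0.22877605] [-3.14157823e+00  1.47823794e-03  3.39346105e-02]
wrist tip,collar pred [[319.0, 265.0], [319.0, 245.0]] contacts [[319.0, 258.0], [254.0, 257.0]]
scene tip,collar pred [[321.0, 223.0], [347.0, 221.0]] contacts [[313.0, 228.0], [333.0, 204.0]]
top tip,collar pred [[336.0, 190.0], [335.0, 160.0]] contacts [[335.0, 202.0], [304.0, 204.0]]
```

View pics/q.png

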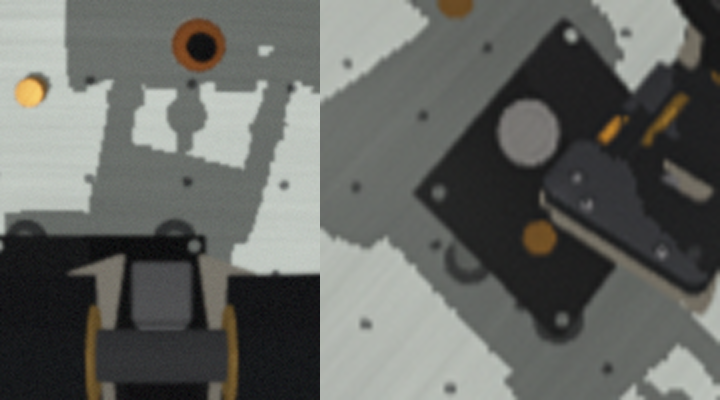

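Run:
```python
from cen import *
w=cv2.imread('pics/q_w.png',0);print('rows225-272',w[225:272,317:323].mean(1).astype(int).tolist())
s=monitor.observe();s['tool_pos']=np.array([.6665,-.049,.229]);s['tool_rot']=np.array([3.1416,0,.036])
G=s['tool_pos']+[0,0,.019];Z=R.from_euler('z',.036)
for t in (28,33,38,43):
    a=np.radians(t);ax=Z.apply([np.sin(a),0,np.cos(a)]);u=Z.apply([np.cos(a),0,-np.sin(a)]);E=G+.033*ax
    print(t,'end far,near',proj('wrist',[E+.008*u,E-.008*u],s)[:,1].round(1),'collar topedge far',proj('wrist',[G-.037*ax+.015*u],s)[:,1].round(1))
# same view of grip when upright in w2 for check
w=cv2.imread('pics/w2.png',0);print('w2 rows',w[190:275,317:323].mean(1).astype(int).tolist())
s['tool_pos']=np.array([.459,.2295,.2915]);s['tool_rot']=np.array([3.1416,0,.04]);G=s['tool_pos']+[0,0,.019]
print(proj('wrist',[G+[.008,0,.033],G+[-.008,0,.033],G+[.015,0,-.037],G+[.008,0,-.037]],s)[:,1])
```

```text
rows225-272 [13, 15, 13, 15, 20, 34, 55, 68, 73, 78, 74, 76, 76, 75, 76, 76, 77, 76, 76, 78, 77, 76, 78, 78, 77, 78, 77, 79, 77, 79, 78, 79, 77, 79, 73, 69, 65, 65, 73, 72, 54, 44, 45, 45, 45, 45, 49]
28 end far,near [208.5 239.7] collar topedge far [214.5]
33 end far,near [203.4 233.9] collar topedge far [219.1]
38 end far,near [198.5 228. ] collar topedge far [223.8]
43 end far,near [194.  222.2] collar topedge far [228.4]
w2 rows [16, 15, 16, 16, 18, 17, 17, 26, 44, 61, 68, 67, 67, 69, 69, 69, 68, 68, 69, 68, 69, 70, 70, 69, 69, 69, 69, 69, 68, 69, 69, 68, 69, 68, 68, 69, 69, 68, 68, 69, 68, 70, 71, 70, 68, 68, 70, 74, 79, 78, 80, 80, 79, 79, 79, 80, 80, 80, 78, 79, 79, 79, 79, 79, 79, 80, 78, 79, 78, 79, 79, 78, 82, 92, 101, 67, 48, 49, 48, 51, 50, 52, 51, 51, 51]
[240.57072196 267.97301689 190.54765446 199.92709278]
```

Run:
```python
from h import *
t=cv2.imread('pics/q_t.png',0);t0=cv2.imread('pics/t0.png',0)
print('cols 324-347');
for r in range(176,214): print(r,t[r,324:348].tolist())
s=monitor.observe();T=np.array([.6665,-.049,.229]);Z=R.from_euler('z',.036)
for a in np.radians([26,32,38]):
    ax=Z.apply([np.sin(a),0,np.cos(a)]);P=T+[0,0,.044];print(np.degrees(a),proj('top',[P-.167*ax,P-.097*ax,P-.067*ax,[.5548,-.053,.075]]).round(1).tolist())
```

```text
cols 324-347
176 [124, 124, 124, 124, 124, 125, 125, 123, 124, 123, 125, 125, 124, 123, 124, 127, 125, 128, 128, 128, 130, 130, 131, 131]
177 [126, 126, 124, 124, 121, 123, 124, 125, 123, 125, 125, 123, 125, 125, 125, 126, 128, 127, 128, 129, 128, 130, 128, 129]
178 [125, 125, 127, 125, 124, 123, 124, 121, 124, 123, 122, 123, 125, 125, 125, 124, 126, 128, 128, 126, 127, 127, 128, 127]
179 [128, 127, 129, 126, 127, 126, 123, 123, 124, 125, 124, 125, 124, 124, 125, 126, 124, 126, 127, 128, 126, 125, 124, 124]
180 [133, 132, 135, 134, 130, 130, 128, 126, 125, 126, 125, 125, 125, 124, 125, 125, 125, 124, 126, 126, 126, 123, 124, 124]
181 [131, 135, 137, 137, 137, 134, 132, 131, 130, 128, 127, 125, 124, 124, 126, 125, 126, 124, 125, 125, 124, 125, 124, 121]
182 [134, 134, 135, 138, 137, 135, 133, 134, 132, 131, 128, 127, 126, 126, 125, 124, 124, 124, 124, 122, 123, 122, 121, 121]
183 [134, 136, 137, 138, 138, 136, 136, 134, 132, 130, 130, 127, 127, 125, 126, 122, 123, 125, 124, 121, 122, 120, 121, 119]
184 [133, 135, 138, 137, 138, 138, 135, 134, 133, 132, 127, 128, 127, 128, 124, 123, 12
[... 3149 characters left out ...]
 124, 123, 121, 124, 123, 122, 122, 119, 118, 119, 121, 117, 118, 119, 117, 117, 116, 115, 115, 114, 116, 112, 109]
211 [124, 124, 125, 123, 122, 121, 120, 122, 122, 121, 120, 118, 119, 119, 119, 118, 118, 118, 115, 116, 113, 114, 111, 109]
212 [124, 124, 123, 125, 124, 121, 123, 120, 120, 121, 120, 120, 118, 120, 117, 117, 118, 117, 117, 115, 114, 112, 111, 109]
213 [125, 125, 123, 122, 123, 123, 121, 121, 121, 120, 119, 119, 119, 119, 119, 118, 117, 115, 115, 118, 114, 113, 109, 109]
26.0 [[334.8, 185.1], [334.8, 168.6], [334.9, 161.0], [335.1, 202.2]]
32.0 [[335.3, 190.3], [335.1, 171.7], [335.1, 163.2], [335.1, 202.2]]
38.0 [[335.8, 195.2], [335.4, 174.5], [335.3, 165.2], [335.1, 202.2]]
```

Call:
move_arm:
  rows:
    - [0, 0, 20, 0, 1]
    - [0, 0, 20, 0.1, 1]
    - [0, 0, 0, 0.15, 1]
    - [0, 0, 0, 0.15, 1]
    - [0, 0, 0, 0.15, 1]
    - [0, 0, 0, 0.15, 1]
    - [0, 0, 0, 0.15, 1]
    - [0, 0, 0, 0.15, 1]
    - [0, 0, 0, 0.15, 1]
    - [0, 0, 0, 0.15, 1]
    - [0, 0, 0, 0, 1]
    - [0, 0, 0, 0, 1]

```text
time: 15.7
tool_pos: [0.6669, -0.0491, 0.2698]
tool_rot: [3.141, -0.0, 1.331]
contact_force: [-0.7, -0.4, -0.7]
opening: 0.0159
grip_force: 15.0
```

Run:
```python
from h import *
s=monitor.observe();print(s['tool_pos'],s['tool_rot'])
snap('scene','r_s.png');snap('top','r_t.png')
T=np.array([.6665,-.049,.269]);Z=R.from_euler('z',s['tool_rot'][2])
for n in('scene','top'):
  for d in (26,32,38):
    a=np.radians(d);ax=Z.apply([np.sin(a),0,np.cos(a)]);P=T+[0,0,.044];print(n,d,proj(n,[P-.167*ax,P-.097*ax,P-.067*ax]).round(1).tolist())
a=np.radians(32);ax=Z.apply([np.sin(a),0,np.cos(a)])
u,v=proj('scene',[P-.167*ax])[0].round().astype(int)
t=cv2.imread('pics/r_s.png',0)
print(u-16,v-16)
for r in range(v-16,v+13): print(r,t[r,u-16:u+14].tolist())
```

```text
[ 0.6668906  -0.04910889  0.26981696] [ 3.14088832e+00 -9.57537071e-07  1.33138289e+00]
scene 26 [[328.7, 258.9], [341.9, 237.7], [348.1, 227.7]]
scene 32 [[322.9, 261.9], [338.5, 239.3], [345.8, 228.8]]
scene 38 [[317.3, 264.5], [335.3, 240.6], [343.5, 229.6]]
top 26 [[361.6, 160.1], [351.4, 151.7], [346.8, 147.8]]
top 32 [[367.8, 160.6], [355.2, 152.0], [349.4, 148.0]]
top 38 [[373.8, 160.9], [358.8, 152.1], [351.9, 148.1]]
307 246
246 [107, 87, 58, 44, 35, 32, 32, 33, 32, 31, 33, 31, 31, 32, 31, 31, 31, 30, 34, 66, 93, 104, 103, 103, 100, 101, 96, 94, 96, 95]
247 [108, 97, 82, 71, 67, 43, 31, 31, 31, 31, 32, 32, 34, 37, 34, 32, 31, 31, 49, 92, 103, 103, 103, 102, 101, 99, 93, 95, 95, 96]
248 [106, 103, 99, 94, 96, 73, 39, 32, 32, 32, 32, 33, 62, 80, 69, 37, 31, 35, 60, 100, 105, 103, 101, 101, 100, 95, 94, 95, 95, 100]
249 [105, 103, 103, 104, 104, 97, 57, 35, 32, 33, 33, 42, 86, 99, 92, 49, 33, 41, 60, 100, 104, 102, 100, 99, 97, 94, 95, 96, 97, 102]
250 [105, 103, 103, 104, 104, 103, 73, 46, 33, 32, 30, 41, 90, 100, 96, 47, 42, 50, 61, 99, 102, 101, 101, 96, 93, 95, 96, 94, 102,
[... 2920 characters left out ...]
 104, 105, 106, 107, 106, 103, 103, 105, 102, 104, 107, 105, 105, 104, 105, 105]
271 [184, 185, 185, 163, 116, 103, 103, 105, 106, 107, 106, 105, 104, 105, 105, 105, 106, 106, 104, 105, 105, 104, 104, 105, 103, 103, 104, 105, 104, 104]
272 [184, 185, 185, 182, 162, 113, 103, 105, 106, 106, 104, 105, 105, 105, 107, 106, 106, 105, 103, 104, 103, 102, 102, 103, 109, 104, 105, 105, 104, 104]
273 [185, 186, 183, 183, 180, 125, 111, 106, 106, 105, 105, 105, 105, 105, 108, 106, 106, 105, 104, 104, 103, 103, 108, 115, 153, 120, 104, 104, 104, 104]
274 [184, 183, 182, 183, 185, 168, 165, 116, 104, 105, 105, 106, 106, 106, 105, 106, 104, 103, 104, 103, 101, 109, 157, 165, 183, 165, 120, 103, 103, 105]
```

Call:
move_arm:
  rows:
    - [0, 0, 0, -0.15, 1]
    - [0, 0, 0, -0.15, 1]
    - [0, 0, 0, -0.15, 1]
    - [0, 0, 0, -0.15, 1]
    - [0, 0, 0, -0.15, 1]
    - [0, 0, 0, -0.15, 1]
    - [0, 0, 0, -0.15, 1]
    - [0, 0, 0, -0.15, 1]
    - [0, 0, -20, -0.1, 1]
    - [-2, 0, -25, 0, 1]
    - [-3.5, 0, -20, 0, 1]
    - [0, 0, -7, 0, 1]

```text
time: 17.0
tool_pos: [0.66, -0.0487, 0.1951]
tool_rot: [-3.141, 0.004, 0.034]
contact_force: [-0.4, 0.2, -0.2]
opening: 0.0159
grip_force: 15.0
```

Call:
move_arm:
  rows:
    - [-4.9, -0.2, -6.3, 0, 1]
    - [-4.9, -0.2, -6.3, 0, 1]
    - [-2.5, 0, -3.2, 0, 1]
    - [-1.2, 0, -1.6, 0, 1]
    - [0, 0, 0, 0, 1]
    - [0, 0, 0, 0, 1]

```text
time: 17.6
tool_pos: [0.6482, -0.0493, 0.1806]
tool_rot: [3.141, -0.001, 0.036]
contact_force: [-0.2, 1.1, -0.1]
opening: 0.0158
grip_force: 15.0
```

Call:
move_arm:
  rows:
    - [-1.2, 0, -1.6, 0, 1]
    - [-1.2, 0, -1.6, 0, 1]
    - [-0.6, 0, -0.8, 0, 1]
    - [-0.6, 0, -0.8, 0, 1]
    - [0, 0, 0, 0, 1]
    - [0, 0, 0, 0, 1]

```text
time: 18.2
tool_pos: [0.6443, -0.0492, 0.1753]
tool_rot: [3.142, -0.0, 0.036]
contact_force: [0.0, 0.1, -1.1]
opening: 0.0158
grip_force: 15.0
```

Call:
move_arm:
  rows:
    - [-0.6, 0, -0.8, 0, 1]
    - [-0.6, 0, -0.8, 0, 1]
    - [0, 0, 0, 0, 1]
    - [0, 0, 0, 0, 1]

```text
time: 18.6
tool_pos: [0.6434, -0.0493, 0.174]
tool_rot: [3.141, -0.001, 0.036]
contact_force: [0.3, 0.1, 0.8]
opening: 0.0158
grip_force: 15.0
```

Call:
move_arm:
  rows:
    - [-0.6, 0, -0.8, 0, 1]
    - [-0.6, 0, -0.8, 0, 1]
    - [0, 0, 0, 0, 1]
    - [0, 0, 0, 0, 1]

```text
time: 19.0
tool_pos: [0.6422, -0.0493, 0.1724]
tool_rot: [3.141, -0.001, 0.036]
contact_force: [1.8, -0.0, 2.8]
opening: 0.0157
grip_force: 15.0
```

Call:
move_arm:
  rows:
    - [-0.5, 0, -0.7, 0, 1]
    - [-0.4, 0, -0.5, 0, 1]
    - [0, 0, 0, 0, 1]
    - [0, 0, 0, 0, 1]
    - [0, 0, 0, 0, 1]
    - [0, 0, 0, 0, 1]
    - [0, 0, 0, 0, 1]

```text
time: 19.7
tool_pos: [0.6411, -0.0493, 0.1709]
tool_rot: [3.141, -0.0, 0.036]
contact_force: [3.0, -0.1, 4.6]
opening: 0.0159
grip_force: 15.0
```

Run:
```python
from h import *
for i in range(3):
    snap('scene','r2.png');s=monitor.observe();print(s['contact_force'].round(2),s['torque'].round(2))
print(s['tool_pos'])
w=snap('wrist','r2w.png');g=cv2.imread('pics/r2w.png',0);print(g[215:272,317:323].mean(1).astype(int).tolist())
```

```text
[2.42 0.06 5.16] [-0.03 -0.54  0.01]
[ 2.72 -0.3   5.2 ] [ 0.01 -0.53 -0.04]
[3.09 0.72 4.44] [ 0.03 -0.59  0.01]
[ 0.64103536 -0.04926187  0.17087981]
[29, 16, 13, 15, 17, 17, 15, 14, 16, 16, 16, 18, 17, 16, 21, 37, 60, 72, 77, 78, 79, 80, 80, 79, 80, 81, 81, 81, 81, 81, 81, 80, 80, 80, 81, 82, 82, 83, 84, 82, 83, 82, 82, 79, 76, 72, 68, 70, 77, 78, 58, 46, 48, 50, 49, 48, 50]
```

Run:
```python
from h import *
p=unproj('scene',[[323.8,261.8],[323.8,262.6]],.171)
d=R.from_euler('z',1.336).as_matrix()[:2,:2].T@(p-[.6665,-.049]).T; print('tip in tool xy (scene frame)',d.T*1000)
for dd in d.T:
  print('tip at press, scene frame',(np.array([.6411,-.0493])+R.from_euler('z',.036).as_matrix()[:2,:2]@dd), 'contact scene .5603,-.0523 minus sink 4mm*.6')
# remeasure contact centroid in s0 numerically
from cen import cen
im=cv2.imread('pics/s0.png')[:,:,::-1].copy();t=cv2.imread('pics/t0.png')[:,:,::-1].copy()
for n,i,L in(('scene',im,[(349,145,.04),(315,229,.075),(334,204,.075)]),('top',t,[(232,241,.04),(335,202,.075),(304,204,.075)])):
  for u,v,z in L:
    c,k=cen(i,u,v,8);print(n,c,k,unproj(n,c,z))
print('arm at earth press .461,.231')
```

```text
tip in tool xy (scene frame) [[-86.88162532  -0.4356225 ]
 [-87.95243802  -1.73900008]]
tip at press, scene frame [ 0.55429035 -0.0528624 ] contact scene .5603,-.0523 minus sink 4mm*.6
tip at press, scene frame [ 0.55326714 -0.05420348] contact scene .5603,-.0523 minus sink 4mm*.6
scene [349.         145.03333333] 30 [[0.46381751 0.23058998]]
scene [314.44262295 228.95081967] 61 [[ 0.5586675  -0.05226874]]
scene [333.97058824 203.86764706] 68 [[0.55488184 0.03189564]]
top [231.5        240.77777778] 18 [[0.46043686 0.23097797]]
top [334.83673469 201.85714286] 49 [[ 0.55584075 -0.05237517]]
top [303.76785714 203.69642857] 56 [[0.55286604 0.03121922]]
arm at earth press .461,.231
```

Call:
move_arm:
  rows:
    - [2.5, 0, 3.2, 0, 1]
    - [4.9, 0.2, 6.3, 0, 1]
    - [4.9, 0.2, 6.3, 0, 1]
    - [0, 14, 0, 0, 1]
    - [-1, 25, 0, 0, 1]
    - [-1.3, 25, 0, 0, 1]
    - [-1, 15, 0, 0, 1]
    - [0, 5, 0, 0, 1]
    - [0, 0, 0, 0, 1]
    - [-4.9, -0.2, -6.3, 0, 1]
    - [-2.5, -0.1, -3.2, 0, 1]
    - [-1.2, -0.1, -1.6, 0, 1]

```text
time: 21.1
tool_pos: [0.6407, 0.0339, 0.1748]
tool_rot: [3.141, 0.001, 0.035]
contact_force: [1.0, 0.2, 0.6]
opening: 0.0161
grip_force: 15.0
```

Call:
move_arm:
  rows:
    - [-0.6, 0, -0.8, 0, 1]
    - [-0.6, 0, -0.8, 0, 1]
    - [-0.6, 0, -0.8, 0, 1]
    - [0, 0, 0, 0, 1]
    - [0, 0, 0, 0, 1]

```text
time: 21.6
tool_pos: [0.6399, 0.0346, 0.1735]
tool_rot: [3.141, -0.001, 0.036]
contact_force: [1.8, -0.3, 1.9]
opening: 0.0161
grip_force: 15.0
```

Call:
move_arm:
  rows:
    - [-0.6, 0, -0.8, 0, 1]
    - [-0.6, 0, -0.8, 0, 1]
    - [-0.3, 0, -0.4, 0, 1]
    - [0, 0, 0, 0, 1]
    - [0, 0, 0, 0, 1]
    - [0, 0, 0, 0, 1]
    - [0, 0, 0, 0, 1]
    - [0, 0, 0, 0, 1]
    - [0, 0, 0, 0, 1]

```text
time: 22.5
tool_pos: [0.6382, 0.0347, 0.1712]
tool_rot: [3.141, -0.0, 0.036]
contact_force: [1.4, -1.1, 4.6]
opening: 0.0157
grip_force: 15.0
```

Call:
move_arm:
  rows:
    - [2.5, 0, 3.2, 0, 1]
    - [4.9, 0.2, 6.3, 0, 1]
    - [4.9, 0.2, 6.3, 0, 1]
    - [0, 0, 25, 0, 1]
    - [0, 0, 30, 0, 1]
    - [0, 0, 30, 0, 1]
    - [0, -10, 20, 0, 1]
    - [-5, -25, 8, 0, 1]
    - [-5, -35, 0, -0.07, 1]
    - [-5, -40, 0, -0.07, 1]
    - [-5, -40, 0, -0.07, 1]
    - [-5, -40, 0, -0.07, 1]

```text
time: 23.7
tool_pos: [0.6249, -0.156, 0.2998]
tool_rot: [-3.141, 0.001, -0.247]
contact_force: [-0.7, 0.5, -0.5]
opening: 0.0159
grip_force: 15.0
```

Call:
move_arm:
  rows:
    - [-5, -40, 0, -0.07, 1]
    - [-5, -40, 0, -0.07, 1]
    - [-5, -40, 0, -0.01, 1]
    - [-5, -35, 0, 0, 1]
    - [-5, -20, 0, 0, 1]
    - [0, -4.2, 0, 0, 1]
    - [0, 0, 0, 0, 1]
    - [0, 0, -20, 0, 1]
    - [0, 0, -30, 0, 1]
    - [0, 0, -25, 0, 1]
    - [0, 0, -10, 0, 1]
    - [0, 0, 0, 0, 1]

```text
time: 24.9
tool_pos: [0.6004, -0.3321, 0.2139]
tool_rot: [-3.141, 0.003, -0.392]
contact_force: [0.1, -0.0, -0.3]
opening: 0.0156
grip_force: 15.0
```

Call:
move_arm:
  rows:
    - [0, 0, -10, 0, 1]
    - [0, 0, -10, 0, 1]
    - [0, 0, 0, 0, 1]
    - [-4.6, 1.9, 0, 0, 1]
    - [-4.6, 1.9, 0, 0, 1]
    - [-4.6, 1.9, 0, 0, 1]
    - [-4.6, 1.9, 0, 0, 1]
    - [-4.6, 1.9, 0, 0, 1]
    - [-4.6, 1.9, 0, 0, 1]
    - [-4.6, 1.9, 0, 0, 1]
    - [-4.6, 1.9, 0, 0, 1]
    - [0, 0, 0, 0, 1]
  newtons: 12

```text
time: 26.1
tool_pos: [0.563, -0.3186, 0.1951]
tool_rot: [3.142, 0.0, -0.394]
contact_force: [0.1, -0.6, -1.3]
opening: 0.0158
grip_force: 12.0
```

Call:
move_arm:
  rows:
    - [-4.6, 1.9, 0, 0, 1]
    - [-4.6, 1.9, 0, 0, 1]
    - [-4.6, 1.9, 0, 0, 1]
    - [-4.6, 1.9, 0, 0, 1]
    - [-4.6, 1.9, 0, 0, 1]
    - [-4.6, 1.9, 0, 0, 1]
    - [-4.6, 1.9, 0, 0, 1]
    - [0, 0, 0, 0, 1]

```text
time: 26.9
tool_pos: [0.5308, -0.3053, 0.195]
tool_rot: [3.142, 0.0, -0.394]
contact_force: [0.1, -1.2, -1.9]
opening: 0.0157
grip_force: 12.0
```

```bash
cat > tilt.py <<'E'
from h import *
s=monitor.observe();print(s['tool_pos'].round(4),s['tool_rot'].round(3),s['contact_force'].round(1),s['torque'].round(2))
snap('wrist','x.png');g=cv2.imread('pics/x.png',0);print([(r,int(g[r,316:324].mean())) for r in range(170,270,2)])
E
python3 tilt.py
```

```text
[ 0.5308 -0.3053  0.195 ] [ 3.142  0.    -0.394] [ 0.1 -1.2 -1.9] [-0.09 -0.09 -0.03]
[(170, 136), (172, 108), (174, 106), (176, 100), (178, 42), (180, 17), (182, 15), (184, 16), (186, 17), (188, 15), (190, 32), (192, 73), (194, 89), (196, 91), (198, 91), (200, 93), (202, 84), (204, 36), (206, 21), (208, 21), (210, 21), (212, 26), (214, 59), (216, 66), (218, 65), (220, 66), (222, 65), (224, 66), (226, 65), (228, 66), (230, 64), (232, 66), (234, 69), (236, 80), (238, 84), (240, 84), (242, 82), (244, 82), (246, 83), (248, 82), (250, 84), (252, 82), (254, 82), (256, 82), (258, 81), (260, 81), (262, 99), (264, 131), (266, 49), (268, 49)]
```

Call:
move_arm:
  rows:
    - [-4.6, 1.9, 0, 0, 1]
    - [-4.6, 1.9, 0, 0, 1]
    - [-4.6, 1.9, 0, 0, 1]
    - [-4.6, 1.9, 0, 0, 1]
    - [0, 0, 0, 0, 1]
    - [0, 0, 0, 0, 1]

```text
time: 27.55
tool_pos: [0.5128, -0.2979, 0.195]
tool_rot: [3.142, 0.0, -0.394]
contact_force: [0.6, -0.6, -0.0]
opening: 0.0157
grip_force: 12.0
```

```bash
python3 tilt.py
```

```text
[ 0.5128 -0.2979  0.195 ] [ 3.142  0.    -0.394] [ 0.6 -0.6 -0. ] [-0.02 -0.01  0.01]
[(170, 17), (172, 19), (174, 16), (176, 52), (178, 85), (180, 92), (182, 92), (184, 93), (186, 93), (188, 96), (190, 92), (192, 66), (194, 22), (196, 17), (198, 17), (200, 17), (202, 29), (204, 60), (206, 66), (208, 68), (210, 66), (212, 67), (214, 68), (216, 67), (218, 67), (220, 68), (222, 66), (224, 68), (226, 67), (228, 66), (230, 68), (232, 67), (234, 67), (236, 73), (238, 79), (240, 81), (242, 80), (244, 80), (246, 81), (248, 80), (250, 80), (252, 81), (254, 80), (256, 80), (258, 80), (260, 81), (262, 85), (264, 130), (266, 50), (268, 50)]
```

Call:
move_arm:
  rows:
    - [-3.7, 1.5, 0, 0, 1]
    - [-3.3, 1.4, 0, 0, 1]
    - [0, 0, 0, 0, 1]
    - [0, 0, 0, 0, 1]

```text
time: 28.0
tool_pos: [0.5059, -0.295, 0.195]
tool_rot: [3.141, 0.0, -0.394]
contact_force: [-0.1, 0.2, -1.9]
opening: 0.0164
grip_force: 12.0
```

```bash
python3 tilt.py
```

```text
[ 0.5059 -0.295   0.195 ] [ 3.141  0.    -0.394] [-0.1  0.2 -1.9] [ 0.04 -0.14 -0.05]
[(170, 48), (172, 80), (174, 92), (176, 93), (178, 94), (180, 94), (182, 96), (184, 97), (186, 87), (188, 34), (190, 17), (192, 17), (194, 16), (196, 16), (198, 36), (200, 67), (202, 69), (204, 70), (206, 68), (208, 69), (210, 69), (212, 69), (214, 69), (216, 69), (218, 68), (220, 70), (222, 68), (224, 68), (226, 69), (228, 69), (230, 69), (232, 69), (234, 70), (236, 70), (238, 77), (240, 79), (242, 81), (244, 80), (246, 80), (248, 79), (250, 79), (252, 79), (254, 78), (256, 79), (258, 79), (260, 80), (262, 86), (264, 130), (266, 49), (268, 50)]
```

Call:
move_arm:
  rows:
    - [4.6, -1.9, 0, 0, 1]
    - [0, 0, 20, 0, 1]
    - [0, 0, 30, 0, 1]
    - [0, 0, 25, 0, 1]
    - [-13, 5.1, 0, 0, 1]
    - [-20, 8.5, 0, 0, 1]
    - [-15, 6.5, 0, 0, 1]
    - [-5, 2, 0, 0, 1]
    - [0, 0, 0, 0, 1]
    - [0, 0, 0, 0, 1]

```text
time: 29.05
tool_pos: [0.4582, -0.2752, 0.27]
tool_rot: [3.141, -0.0, -0.394]
contact_force: [0.8, -0.4, 0.4]
opening: 0.0158
grip_force: 12.0
```

Run:
```python
from h import *
s=monitor.observe();print(s['tool_pos'])
snap('wrist','y.png');g=cv2.imread('pics/y.png',0)
for r in (160,166,172,178,181): print(r,g[r,285:345:1].tolist())
T=s['tool_pos'];print(proj('wrist',[T+[0,0,-.123],[.457,-.2747,.118]],s))
```

```text
[ 0.45818202 -0.27522323  0.26995925]
160 [109, 110, 108, 112, 108, 111, 113, 111, 103, 71, 49, 78, 130, 163, 170, 168, 169, 167, 169, 164, 154, 160, 164, 145, 107, 111, 161, 176, 152, 107, 90, 93, 92, 96, 99, 95, 95, 93, 94, 103, 132, 187, 231, 239, 234, 214, 169, 165, 169, 153, 137, 112, 69, 51, 53, 84, 155, 197, 207, 208]
166 [112, 109, 109, 111, 110, 110, 106, 110, 102, 69, 50, 109, 206, 246, 251, 251, 250, 250, 250, 250, 250, 250, 249, 233, 134, 38, 21, 22, 19, 20, 25, 30, 26, 30, 39, 42, 33, 28, 47, 134, 223, 249, 251, 251, 251, 250, 250, 250, 245, 212, 156, 122, 82, 59, 59, 91, 158, 196, 207, 209]
172 [109, 105, 110, 106, 106, 103, 110, 106, 99, 65, 45, 104, 203, 248, 250, 250, 250, 250, 250, 250, 251, 250, 249, 233, 132, 42, 14, 14, 21, 12, 16, 18, 19, 18, 20, 22, 15, 24, 53, 137, 225, 249, 251, 249, 241, 225, 199, 164, 143, 134, 133, 115, 72, 54, 64, 108, 162, 198, 204, 205]
178 [112, 107, 110, 112, 115, 115, 113, 111, 104, 67, 45, 101, 204, 248, 250, 250, 250, 250, 249, 250, 250, 250, 248, 231, 133, 39, 20, 20, 20, 18, 12, 21, 34, 70, 88, 91, 95, 86, 97, 160, 230, 244, 229, 180, 148, 138, 138, 141, 138, 136, 130, 109, 70, 55, 67, 118, 166, 194, 203, 202]
181 [111, 109, 108, 109, 109, 109, 108, 112, 107, 101, 87, 123, 215, 249, 250, 250, 250, 250, 249, 250, 250, 249, 248, 232, 139, 65, 58, 56, 56, 54, 58, 59, 66, 83, 94, 94, 93, 94, 112, 174, 212, 202, 164, 138, 138, 136, 138, 139, 138, 138, 140, 127, 107, 106, 119, 152, 187, 206, 214, 211]
[[318.88087562 178.41073524]
 [318.97914148 173.78445608]]
```

Call:
move_arm:
  rows:
    - [1.3, 3.2, 0, 0, 1]
    - [0, 0, -10, 0, 1]
    - [0, 0, -10, 0, 1]
    - [0, 0, 0, 0, 1]
    - [0, 0, 0, 0, 1]

```text
time: 29.6
tool_pos: [0.4587, -0.2715, 0.2494]
tool_rot: [-3.141, 0.001, -0.394]
contact_force: [0.5, 0.3, -0.5]
opening: 0.0164
grip_force: 12.0
```

Run:
```python
from h import *
s=monitor.observe();print(s['tool_pos'])
snap('wrist','y2.png');g=cv2.imread('pics/y2.png',0)
for r in range(160,192,3): print(r,g[r,300:336].tolist())
print(proj('wrist',[s['tool_pos']+[0,0,-.123],[.458,-.272,.118]],s))
```

```text
[ 0.45870112 -0.27151624  0.24936085]
160 [137, 137, 136, 141, 139, 139, 140, 140, 138, 139, 139, 138, 134, 135, 136, 131, 133, 137, 140, 140, 141, 138, 137, 136, 141, 138, 140, 138, 137, 140, 142, 141, 139, 139, 144, 142]
163 [140, 144, 144, 142, 140, 139, 141, 143, 142, 139, 139, 112, 74, 52, 51, 61, 64, 63, 70, 71, 68, 68, 68, 64, 60, 48, 53, 60, 96, 128, 141, 142, 140, 144, 139, 138]
166 [166, 158, 148, 151, 163, 164, 156, 146, 165, 217, 242, 204, 106, 41, 34, 39, 48, 50, 52, 50, 53, 51, 48, 48, 31, 21, 17, 45, 100, 147, 158, 159, 167, 169, 154, 142]
169 [250, 249, 248, 248, 249, 249, 249, 248, 249, 250, 248, 205, 100, 40, 15, 18, 21, 21, 20, 22, 33, 37, 31, 25, 19, 13, 20, 63, 162, 237, 249, 249, 250, 250, 247, 238]
172 [250, 250, 251, 250, 250, 250, 250, 251, 250, 251, 248, 203, 102, 36, 21, 18, 17, 19, 14, 18, 17, 13, 14, 18, 14, 11, 20, 69, 171, 239, 250, 251, 251, 249, 238, 197]
175 [250, 251, 251, 250, 250, 249, 250, 251, 250, 250, 248, 202, 102, 36, 14, 13, 21, 18, 33, 48, 62, 61, 48, 36, 26, 22, 19, 83, 188, 242, 250, 250, 248, 233, 193, 159]
178 [250, 250, 251, 250, 249,
[... 184 characters left out ...]
, 250, 250, 248, 202, 100, 37, 19, 14, 20, 40, 69, 90, 96, 98, 92, 74, 53, 26, 26, 100, 205, 230, 215, 166, 140, 141, 137, 139]
184 [249, 250, 251, 250, 249, 249, 250, 250, 250, 250, 248, 209, 124, 87, 83, 83, 84, 81, 92, 97, 96, 97, 97, 91, 85, 81, 82, 116, 175, 174, 151, 142, 141, 141, 138, 138]
187 [249, 250, 250, 250, 250, 249, 249, 250, 250, 250, 248, 208, 134, 112, 103, 100, 101, 95, 90, 80, 72, 70, 72, 84, 95, 106, 106, 113, 127, 138, 143, 142, 140, 139, 137, 137]
190 [249, 250, 250, 250, 249, 249, 249, 249, 248, 244, 229, 155, 73, 34, 22, 25, 21, 23, 20, 15, 19, 14, 11, 17, 20, 14, 25, 33, 36, 50, 81, 105, 124, 133, 136, 137]
[[318.93058181 178.22056064]
 [319.63355921 176.87544681]]
```

Call:
move_arm:
  rows:
    - [0.3, 0.7, -10, 0, 1]
    - [0, 0, -20, 0, 1]
    - [0, 0, -20, 0, 1]
    - [0, 0, -20, 0, 1]
    - [0, 0, -15, 0, 1]
    - [0, 0, -10, 0, 1]
    - [0, 0, -8, 0, 1]
    - [0, 0, 0, 0, 1]
    - [0, 0, 0, 0, 1]

```text
time: 30.55
tool_pos: [0.4595, -0.2712, 0.1474]
tool_rot: [3.141, -0.001, -0.394]
contact_force: [-0.8, 0.2, -0.4]
opening: 0.0157
grip_force: 12.0
```

Call:
move_arm:
  rows:
    - [0, 0, -1.5, 0, 1]
    - [0, 0, -1.5, 0, 1]
    - [0, 0, -1, 0, 1]
    - [0, 0, 0, 0, 1]
    - [0, 0, 0, 0, 1]

```text
time: 31.05
tool_pos: [0.4592, -0.271, 0.143]
tool_rot: [3.141, -0.0, -0.394]
contact_force: [0.0, 0.5, -1.3]
opening: 0.0156
grip_force: 12.0
```

Continue down until the collar seats.

Call:
move_arm:
  rows:
    - [0, 0, -1, 0, 1]
    - [0, 0, -1, 0, 1]
    - [0, 0, 0, 0, 1]
    - [0, 0, 0, 0, 1]
  newtons: 4

```text
time: 31.45
tool_pos: [0.4593, -0.2711, 0.1413]
tool_rot: [3.141, -0.001, -0.394]
contact_force: [-0.8, 0.1, 2.7]
opening: 0.0162
grip_force: 4.0
```

```bash
python3 tilt.py; python3 -c "
from h import *
print(np.mean([monitor.observe()['contact_force'] for _ in range(1)],0))"
```

```text
[ 0.4593 -0.2711  0.1413] [ 3.141e+00 -1.000e-03 -3.940e-01] [-0.8  0.1  2.7] [0.01 0.13 0.03]
[(170, 138), (172, 144), (174, 144), (176, 142), (178, 142), (180, 141), (182, 141), (184, 140), (186, 138), (188, 82), (190, 19), (192, 17), (194, 14), (196, 14), (198, 26), (200, 63), (202, 68), (204, 69), (206, 70), (208, 69), (210, 70), (212, 69), (214, 69), (216, 69), (218, 70), (220, 70), (222, 70), (224, 69), (226, 69), (228, 70), (230, 69), (232, 70), (234, 70), (236, 71), (238, 78), (240, 80), (242, 80), (244, 79), (246, 81), (248, 81), (250, 80), (252, 81), (254, 79), (256, 80), (258, 80), (260, 80), (262, 82), (264, 106), (266, 49), (268, 50)]
[-0.22832939 -0.59419173  3.12807562]
```

Call:
move_arm:
  rows:
    - [0, 0, 0, 0, 0.5]
    - [0, 0, 0, 0, 0.3]
    - [0, 0, 0, 0, 0]
    - [0, 0, 0, 0, -0.5]
    - [0, 0, 0, 0, -1]
    - [0, 0, 0, 0, -1]
    - [0, 0, 0, 0, -1]
    - [0, 0, 0, 0, -1]
    - [0, 0, 0, 0, -1]
    - [0, 0, 0, 0, -1]
    - [0, 0, 0, 0, -1]
    - [0, 0, 0, 0, -1]

```text
time: 32.7
tool_pos: [0.4592, -0.271, 0.1409]
tool_rot: [3.141, 0.0, -0.394]
contact_force: [-1.1, -0.4, 0.2]
opening: 0.0917
grip_force: 0.0
```

Call:
move_arm:
  rows:
    - [0, 0, 10, 0, -1]
    - [0, 0, 20, 0, -1]
    - [0, 0, 30, 0, -1]
    - [0, 0, 30, 0, -1]
    - [-9, -4.5, 25, 0, -1]
    - [0, 0, 5, 0, -1]
    - [0, 0, 0, 0, -1]
    - [0, 0, 0, 0, -1]
    - [0, 0, 0, 0, -1]
    - [0, 0, 0, 0, -1]

```text
time: 33.7
tool_pos: [0.45, -0.275, 0.2598]
tool_rot: [-3.141, 0.002, -0.394]
contact_force: [-0.1, 0.1, -0.3]
opening: 0.0919
grip_force: 0.0
```

Run:
```python
from h import *
s=monitor.observe();print(s['tool_pos'],s['opening'],s['contact_force'])
snap('wrist','z.png');snap('scene','z_s.png');snap('top','z_t.png')
g=cv2.imread('pics/z.png',0)
p=proj('wrist',[[.459,-.271,.118],[.459,-.271,.123],[.459,-.271,.193]],s);print(p)
u,v=p[1].round().astype(int)
for r in range(v-20,v+32,2): print(r,u-26,g[r,u-26:u+28:2].tolist())
```

```text
[ 0.44997437 -0.27504853  0.25980238] 0.09194975212278268 [-0.06580583  0.06691616 -0.34005038]
[[312.55272939 168.29969676]
 [312.435817   169.20171081]
 [310.36615993 185.25313212]]
149 286 [193, 197, 189, 93, 128, 181, 155, 214, 194, 202, 181, 135, 135, 131, 133, 132, 132, 137, 197, 156, 181, 213, 155, 194, 126, 41, 21]
151 286 [190, 189, 189, 92, 136, 201, 164, 229, 170, 180, 186, 133, 133, 134, 133, 129, 134, 136, 217, 201, 224, 196, 151, 213, 125, 41, 24]
153 286 [143, 173, 184, 88, 116, 133, 131, 132, 131, 130, 127, 120, 124, 121, 111, 120, 122, 123, 130, 134, 132, 132, 133, 134, 107, 30, 23]
155 286 [108, 114, 110, 67, 120, 133, 134, 133, 135, 126, 87, 48, 50, 36, 28, 40, 48, 49, 96, 136, 132, 135, 134, 134, 105, 35, 26]
157 286 [105, 106, 104, 64, 172, 177, 187, 164, 135, 111, 44, 20, 19, 19, 13, 18, 18, 19, 60, 126, 180, 137, 173, 186, 120, 37, 26]
159 286 [109, 107, 100, 61, 233, 245, 247, 240, 199, 65, 28, 19, 20, 19, 16, 16, 18, 15, 35, 96, 236, 237, 244, 246, 190, 49, 47]
161 286 [107, 105, 101, 57, 235, 249, 248, 242, 140, 58, 40, 41, 48, 44, 50, 50, 51, 44, 50, 59, 18
[... 1904 characters left out ...]
[105, 101, 103, 108, 230, 247, 248, 246, 245, 220, 154, 141, 141, 140, 136, 143, 140, 135, 236, 247, 184, 129, 133, 132, 176, 199, 199]
193 286 [106, 92, 73, 87, 143, 180, 177, 175, 176, 169, 114, 104, 102, 102, 98, 103, 99, 108, 158, 179, 149, 168, 169, 171, 188, 197, 198]
195 286 [104, 82, 54, 73, 103, 106, 108, 111, 109, 108, 108, 106, 106, 103, 107, 102, 103, 104, 101, 113, 183, 195, 194, 196, 196, 198, 197]
197 286 [100, 95, 87, 97, 110, 110, 107, 108, 106, 102, 103, 107, 108, 105, 102, 103, 102, 105, 105, 133, 187, 194, 193, 192, 197, 199, 196]
199 286 [107, 107, 108, 109, 107, 110, 104, 103, 105, 107, 103, 106, 102, 104, 105, 105, 106, 105, 107, 163, 194, 193, 194, 197, 199, 203, 201]
```

```bash
python3 -c "
from h import *
print(workorder.hand_in())"
```

```text
the job is handed in; nothing more can be done
None
```

I pressed the earth contact, then the round one, then the square one, at about 4.5–6 N each, then hung the tester back upright in the fork, released it and handed the job in at about 34 s; no verdict came back. The square press was placed by offset from the round one, without its own close look, and the presses on the tilted plate were about 6 degrees off square.

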